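# Deal the paint markers to two places

### The arm

A 7-joint arm with a two-finger parallel gripper is mounted at the origin on the work surface. World frame = base frame: x ahead of the robot, y to its left, z up, the work surface at z = 0. Lengths are in mm, angles in rad, forces in N, time in s.
With the tool pointing down it reaches from about 400 to 875 mm from the base axis. Payload 4.4 kg.
Tool frame: the origin (TCP) lies at the very end of the fingers, on their centre line; the grasp point (between the pads) lies 19 mm behind it; z points along the fingers, y is the line along which they close (so a half turn about z gives the same grasp; the last joint's range is limited). The gripper opens to 85 mm and grips with 20 to 120 N. Pads are 22 mm wide; open, the fingers measure 114 mm over their backs; the gripper's body (76 mm by 85 mm) begins 54 mm behind the grasp point. The pads swing forward as they close: fully open they stand 13 mm farther back than shut.
Start: joints at [1.052, 0.628, 0.038, 1.517, -0.027, 0.996, -0.02], TCP at [284.394, -584.498, 231.313] pointing down, gripper open.
Joint ranges: [-3.06, 3.06], [-0.37, 2.12], [-1.25, 1.32], [0.18, 2.47], [-1.1, 4.24], [0.23, 1.98], [-2.94, 2.94]. Speed limits (rad/s): [2.57, 2.57, 3.14, 3.14, 3.14, 3.14, 3.14].

### API

Orientations are given as [roll, pitch, yaw] about the fixed x, y, z axes, in that order (R = Rz(yaw) Ry(pitch) Rx(roll)).
In Python, from cell import read_state, get_image, camera_params, finish_job gives the robot as it stands.
- The arm moves only by the tool arm_command, never from a script. Its argument "deltas" is a list of rows, each an object of numbers: "dx", "dy", "dz": the shift along the world's x, y, z in m; "yaw": the turn about the world's z in degrees; "jaw": the opening, from 0 (shut) to 1 (fully open). A call has 1 to 20 rows; each row is the pose to reach, as a shift and turn from the pose commanded when the call began; what a row does not reach only later rows make up. A row lasts 1/10 s, in which the tool goes at most 50 mm and 8.59 degrees, less where a joint would pass 70% of its speed; a pose out of reach is approached as far as the arm can. A call with a gripper value outside its range is refused whole. The fingers move at their own pace and stop on an object; the grip force is fixed at half the most. Time passes only in rows, so rows that repeat a pose let the fingers close. It gives the time, the measured TCP pose, the force, the opening and the grip force at its end, in the units of the state.
- read_state(): the state, without advancing time (a new reading comes with each control period).
- get_image(name): name is "scene" or "top" or "wrist"; returns (picture, depth): 400x640x3 uint8, red, green, blue; 400x640 float32, mm along the optical axis (not along the pixel's ray), 0 where there is no reading.
- camera_params(name): a dict with "camera_matrix" (3x3 intrinsics, pixels), "extrinsics" (4x4, takes a point from camera to world coordinates). Camera axes: x right, y down, z forward; pixel columns grow to the right and rows downward; lengths in mm; the calibration is good to about 2 mm. The wrist camera is an equidistant fisheye: a pixel r from the principal point sees the ray r / f radians off the axis. A picture is of the moment at which its call begins: read the wrist's pose just before it. camera_params takes no time and is no camera call; for the wrist camera it gives the pose at the moment of the call.
- finish_job(): hands the job in; it is judged then, once.
The state is a dict: "clock": time; "qpos": joint angles; "qd": joint speeds; "tau": joint torques, N m; "eef_pos": TCP position; "tool_rot": TCP orientation; "force": force on the tool from outside, world axes, zero at the start; "torque": the same for the moment, N m; "width": finger opening in mm; "gripper_force": force on a finger pad.
Only numpy, scipy, OpenCV 4.12 (cv2) and the standard library are available. Lean on these libraries where they do the work, as an engineer would, in place of code of your own. Each camera call takes 0.05 s, during which the arm holds its last target. There are 200 camera calls.

### The job

Share out the four paint markers from the sloping rack between the two trays as you would deal cards: one at a time, red tray first, then the blue one, and round again until each tray holds two. Lay each marker down on the floor of its tray, lengthwise, about midway along it, beside the other and not on top of it, and set it down rather than dropping it. Leave the two paint jars, the glue bottle and the glue gun where they are.

Things in the scene. Friction and masses are not known exactly. Their poses are not given: they have to be found in the camera images.
- marker_a: Jumbo paint marker with a red cap: square rigid bar 140 x 24 x 24 mm, about 60 g, not rolling. Origin at its centre; x along its length towards the cap end, y across. At the start it lies in one of the rack's four lanes, cap end uphill, x pointing up the slope (35 degrees above level), z square to the slope, lower end against the rack's lip.
- marker_b: Jumbo paint marker with a blue cap: square rigid bar 140 x 24 x 24 mm, about 60 g, not rolling. Origin at its centre; x along its length towards the cap end, y across. At the start it lies in one of the rack's four lanes, cap end uphill, x pointing up the slope (35 degrees above level), z square to the slope, lower end against the rack's lip.
- marker_c: Jumbo paint marker with a yellow cap: square rigid bar 140 x 24 x 24 mm, about 60 g, not rolling. Origin at its centre; x along its length towards the cap end, y across. At the start it lies in one of the rack's four lanes, cap end uphill, x pointing up the slope (35 degrees above level), z square to the slope, lower end against the rack's lip.
- marker_d: Jumbo paint marker with a green cap: square rigid bar 140 x 24 x 24 mm, about 60 g, not rolling. Origin at its centre; x along its length towards the cap end, y across. At the start it lies in one of the rack's four lanes, cap end uphill, x pointing up the slope (35 degrees above level), z square to the slope, lower end against the rack's lip.
- tray_red: Open red plastic tray, outside 190 (x) x 170 (y) x 30 mm high, walls and floor 5 mm thick, loose, about 0.6 kg, empty at the start, beside the rack (left or right of it). Origin at the centre of its underside; x along its longer side, z up.
- tray_blue: Open blue plastic tray, outside 190 (x) x 170 (y) x 30 mm high, walls and floor 5 mm thick, loose, about 0.6 kg, empty at the start, beside the rack (left or right of it). Origin at the centre of its underside; x along its longer side, z up.
- rack: Fixed plywood rack, 226 wide (y), 150 deep, 120 mm high. Face slopes 35 deg from level, low edge towards robot (-x). Lanes at y = -90, -30, 30, 90 mm: 36 mm free between markers. At the foot a 16 mm high lip, and beside each marker 12 mm high cheeks (3 mm gap) for the first 28 mm of slope; above that the face is bare. Lift markers square to the slope. Origin: centre of underside.
- jar_yellow: Bystander: yellow paint jar, 52 mm wide, 55 mm high, standing between robot and rack. Origin under its centre.
- jar_green: Bystander: white paint jar with green lid, 52 mm wide, 55 mm high, standing between robot and rack. Origin under its centre.
- glue_bottle: Bystander: white bottle with orange cap, 60 mm wide, 160 mm high, standing right of the rack's far end. Origin under its centre.
- glue_gun: Bystander: black glue gun lying on its side, about 170 x 150 mm, 34 mm high, left of the rack's far end. Origin under the middle of its barrel.
There are look-alikes about, which are no part of the job. What is shaped like the marker_c but orange is not meant.

How it is judged (in metres and radians):
On the way, in this order (a step that is already met when the one before it is completed fails the run):
1. a marker lies released in the red tray (((horizontal distance between marker_a and tray_red below 0.072 m and z of marker_a in the frame of tray_red below 0.022 m and angle between the x axis of marker_a and the x axis of tray_red, either way round below 0.3 rad) or (horizontal distance between marker_b and tray_red below 0.072 m and z of marker_b in the frame of tray_red below 0.022 m and angle between the x axis of marker_b and the x axis of tray_red, either way round below 0.3 rad) or (horizontal distance between marker_c and tray_red below 0.072 m and z of marker_c in the frame of tray_red below 0.022 m and angle between the x axis of marker_c and the x axis of tray_red, either way round below 0.3 rad) or (horizontal distance between marker_d and tray_red below 0.072 m and z of marker_d in the frame of tray_red below 0.022 m and angle between the x axis of marker_d and the x axis of tray_red, either way round below 0.3 rad)) and contact force between the fingers and anything else below 0.1 N), for 0.2 s.
2. a marker lies released in the blue tray too (all of step 1 and ((horizontal distance between marker_a and tray_blue below 0.072 m and z of marker_a in the frame of tray_blue below 0.022 m and angle between the x axis of marker_a and the x axis of tray_blue, either way round below 0.3 rad) or (horizontal distance between marker_b and tray_blue below 0.072 m and z of marker_b in the frame of tray_blue below 0.022 m and angle between the x axis of marker_b and the x axis of tray_blue, either way round below 0.3 rad) or (horizontal distance between marker_c and tray_blue below 0.072 m and z of marker_c in the frame of tray_blue below 0.022 m and angle between the x axis of marker_c and the x axis of tray_blue, either way round below 0.3 rad) or (horizontal distance between marker_d and tray_blue below 0.072 m and z of marker_d in the frame of tray_blue below 0.022 m and angle between the x axis of marker_d and the x axis of tray_blue, either way round below 0.3 rad))), for 0.2 s.
3. a second marker lies released in the red tray (((horizontal distance between each of marker_b, marker_a and tray_red below 0.072 m and z of each of marker_b, marker_a in the frame of tray_red below 0.022 m and angle between the x axis of each of marker_b, marker_a and the x axis of tray_red, either way round below 0.3 rad) or (horizontal distance between each of marker_c, marker_a and tray_red below 0.072 m and z of each of marker_c, marker_a in the frame of tray_red below 0.022 m and angle between the x axis of each of marker_c, marker_a and the x axis of tray_red, either way round below 0.3 rad) or (horizontal distance between each of marker_c, marker_b and tray_red below 0.072 m and z of each of marker_c, marker_b in the frame of tray_red below 0.022 m and angle between the x axis of each of marker_c, marker_b and the x axis of tray_red, either way round below 0.3 rad) or (horizontal distance between each of marker_d, marker_a and tray_red below 0.072 m and z of each of marker_d, marker_a in the frame of tray_red below 0.022 m and angle between the x axis of each of marker_d, marker_a and the x axis of tray_red, either way round below 0.3 rad) or (horizontal distance between each of marker_d, marker_b and tray_red below 0.072 m and z of each of marker_d, marker_b in the frame of tray_red below 0.022 m and angle between the x axis of each of marker_d, marker_b and the x axis of tray_red, either way round below 0.3 rad) or (horizontal distance between each of marker_d, marker_c and tray_red below 0.072 m and z of each of marker_d, marker_c in the frame of tray_red below 0.022 m and angle between the x axis of each of marker_d, marker_c and the x axis of tray_red, either way round below 0.3 rad)) and ((horizontal distance between marker_a and tray_blue below 0.072 m and z of marker_a in the frame of tray_blue below 0.022 m and angle between the x axis of marker_a and the x axis of tray_blue, either way round below 0.3 rad) or (horizontal distance between marker_b and tray_blue below 0.072 m and z of marker_b in the frame of tray_blue below 0.022 m and angle between the x axis of marker_b and the x axis of tray_blue, either way round below 0.3 rad) or (horizontal distance between marker_c and tray_blue below 0.072 m and z of marker_c in the frame of tray_blue below 0.022 m and angle between the x axis of marker_c and the x axis of tray_blue, either way round below 0.3 rad) or (horizontal distance between marker_d and tray_blue below 0.072 m and z of marker_d in the frame of tray_blue below 0.022 m and angle between the x axis of marker_d and the x axis of tray_blue, either way round below 0.3 rad)) and contact force between the fingers and anything else below 0.1 N), for 0.2 s.
At the end, for the whole second after the job is handed in: Each tray holds two markers, released and at rest, each lying on the tray's floor and not on another marker (centre less than 22 mm above the tray's underside; 17 mm when flat), along the tray's long side within 17 degrees, and its centre within 72 mm of the tray's centre seen from above (((horizontal distance between each of marker_b, marker_a and tray_red below 0.072 m and z of each of marker_b, marker_a in the frame of tray_red below 0.022 m and angle between the x axis of each of marker_b, marker_a and the x axis of tray_red, either way round below 0.3 rad) or (horizontal distance between each of marker_c, marker_a and tray_red below 0.072 m and z of each of marker_c, marker_a in the frame of tray_red below 0.022 m and angle between the x axis of each of marker_c, marker_a and the x axis of tray_red, either way round below 0.3 rad) or (horizontal distance between each of marker_c, marker_b and tray_red below 0.072 m and z of each of marker_c, marker_b in the frame of tray_red below 0.022 m and angle between the x axis of each of marker_c, marker_b and the x axis of tray_red, either way round below 0.3 rad) or (horizontal distance between each of marker_d, marker_a and tray_red below 0.072 m and z of each of marker_d, marker_a in the frame of tray_red below 0.022 m and angle between the x axis of each of marker_d, marker_a and the x axis of tray_red, either way round below 0.3 rad) or (horizontal distance between each of marker_d, marker_b and tray_red below 0.072 m and z of each of marker_d, marker_b in the frame of tray_red below 0.022 m and angle between the x axis of each of marker_d, marker_b and the x axis of tray_red, either way round below 0.3 rad) or (horizontal distance between each of marker_d, marker_c and tray_red below 0.072 m and z of each of marker_d, marker_c in the frame of tray_red below 0.022 m and angle between the x axis of each of marker_d, marker_c and the x axis of tray_red, either way round below 0.3 rad)) and ((horizontal distance between each of marker_b, marker_a and tray_blue below 0.072 m and z of each of marker_b, marker_a in the frame of tray_blue below 0.022 m and angle between the x axis of each of marker_b, marker_a and the x axis of tray_blue, either way round below 0.3 rad) or (horizontal distance between each of marker_c, marker_a and tray_blue below 0.072 m and z of each of marker_c, marker_a in the frame of tray_blue below 0.022 m and angle between the x axis of each of marker_c, marker_a and the x axis of tray_blue, either way round below 0.3 rad) or (horizontal distance between each of marker_c, marker_b and tray_blue below 0.072 m and z of each of marker_c, marker_b in the frame of tray_blue below 0.022 m and angle between the x axis of each of marker_c, marker_b and the x axis of tray_blue, either way round below 0.3 rad) or (horizontal distance between each of marker_d, marker_a and tray_blue below 0.072 m and z of each of marker_d, marker_a in the frame of tray_blue below 0.022 m and angle between the x axis of each of marker_d, marker_a and the x axis of tray_blue, either way round below 0.3 rad) or (horizontal distance between each of marker_d, marker_b and tray_blue below 0.072 m and z of each of marker_d, marker_b in the frame of tray_blue below 0.022 m and angle between the x axis of each of marker_d, marker_b and the x axis of tray_blue, either way round below 0.3 rad) or (horizontal distance between each of marker_d, marker_c and tray_blue below 0.072 m and z of each of marker_d, marker_c in the frame of tray_blue below 0.022 m and angle between the x axis of each of marker_d, marker_c and the x axis of tray_blue, either way round below 0.3 rad)) and linear speed of each of marker_a, marker_b, marker_c, marker_d below 0.02 m/s); the robot touches nothing.
It fails at once if the red tray gets a second marker while the blue tray has none (((horizontal distance between each of marker_b, marker_a and tray_red below 0.09 m and z of each of marker_b, marker_a in the frame of tray_red below 0.04 m) or (horizontal distance between each of marker_c, marker_a and tray_red below 0.09 m and z of each of marker_c, marker_a in the frame of tray_red below 0.04 m) or (horizontal distance between each of marker_c, marker_b and tray_red below 0.09 m and z of each of marker_c, marker_b in the frame of tray_red below 0.04 m) or (horizontal distance between each of marker_d, marker_a and tray_red below 0.09 m and z of each of marker_d, marker_a in the frame of tray_red below 0.04 m) or (horizontal distance between each of marker_d, marker_b and tray_red below 0.09 m and z of each of marker_d, marker_b in the frame of tray_red below 0.04 m) or (horizontal distance between each of marker_d, marker_c and tray_red below 0.09 m and z of each of marker_d, marker_c in the frame of tray_red below 0.04 m)) and not ((horizontal distance between marker_a and tray_blue below 0.09 m and z of marker_a in the frame of tray_blue below 0.04 m) or (horizontal distance between marker_b and tray_blue below 0.09 m and z of marker_b in the frame of tray_blue below 0.04 m) or (horizontal distance between marker_c and tray_blue below 0.09 m and z of marker_c in the frame of tray_blue below 0.04 m) or (horizontal distance between marker_d and tray_blue below 0.09 m and z of marker_d in the frame of tray_blue below 0.04 m))).
It fails at once if the blue tray gets a marker while the red tray has none (((horizontal distance between marker_a and tray_blue below 0.09 m and z of marker_a in the frame of tray_blue below 0.04 m) or (horizontal distance between marker_b and tray_blue below 0.09 m and z of marker_b in the frame of tray_blue below 0.04 m) or (horizontal distance between marker_c and tray_blue below 0.09 m and z of marker_c in the frame of tray_blue below 0.04 m) or (horizontal distance between marker_d and tray_blue below 0.09 m and z of marker_d in the frame of tray_blue below 0.04 m)) and not ((horizontal distance between marker_a and tray_red below 0.09 m and z of marker_a in the frame of tray_red below 0.04 m) or (horizontal distance between marker_b and tray_red below 0.09 m and z of marker_b in the frame of tray_red below 0.04 m) or (horizontal distance between marker_c and tray_red below 0.09 m and z of marker_c in the frame of tray_red below 0.04 m) or (horizontal distance between marker_d and tray_red below 0.09 m and z of marker_d in the frame of tray_red below 0.04 m))).
It fails at once if the blue tray gets a second marker while the red tray does not hold two (((horizontal distance between each of marker_b, marker_a and tray_blue below 0.09 m and z of each of marker_b, marker_a in the frame of tray_blue below 0.04 m) or (horizontal distance between each of marker_c, marker_a and tray_blue below 0.09 m and z of each of marker_c, marker_a in the frame of tray_blue below 0.04 m) or (horizontal distance between each of marker_c, marker_b and tray_blue below 0.09 m and z of each of marker_c, marker_b in the frame of tray_blue below 0.04 m) or (horizontal distance between each of marker_d, marker_a and tray_blue below 0.09 m and z of each of marker_d, marker_a in the frame of tray_blue below 0.04 m) or (horizontal distance between each of marker_d, marker_b and tray_blue below 0.09 m and z of each of marker_d, marker_b in the frame of tray_blue below 0.04 m) or (horizontal distance between each of marker_d, marker_c and tray_blue below 0.09 m and z of each of marker_d, marker_c in the frame of tray_blue below 0.04 m)) and not ((horizontal distance between each of marker_b, marker_a and tray_red below 0.09 m and z of each of marker_b, marker_a in the frame of tray_red below 0.04 m) or (horizontal distance between each of marker_c, marker_a and tray_red below 0.09 m and z of each of marker_c, marker_a in the frame of tray_red below 0.04 m) or (horizontal distance between each of marker_c, marker_b and tray_red below 0.09 m and z of each of marker_c, marker_b in the frame of tray_red below 0.04 m) or (horizontal distance between each of marker_d, marker_a and tray_red below 0.09 m and z of each of marker_d, marker_a in the frame of tray_red below 0.04 m) or (horizontal distance between each of marker_d, marker_b and tray_red below 0.09 m and z of each of marker_d, marker_b in the frame of tray_red below 0.04 m) or (horizontal distance between each of marker_d, marker_c and tray_red below 0.09 m and z of each of marker_d, marker_c in the frame of tray_red below 0.04 m))).
It fails at once if a marker is dropped (falls faster than 0.6 m/s out of the fingers, some 18 mm) ((linear speed of marker_a above 0.6 m/s and contact force between the fingers and marker_a below 0.05 N) or (linear speed of marker_b above 0.6 m/s and contact force between the fingers and marker_b below 0.05 N) or (linear speed of marker_c above 0.6 m/s and contact force between the fingers and marker_c below 0.05 N) or (linear speed of marker_d above 0.6 m/s and contact force between the fingers and marker_d below 0.05 N)).
It fails at once if a jar, the glue bottle or the glue gun is shifted more than 30 mm (distance of any of jar_yellow, jar_green, glue_bottle, glue_gun from where it was at the start of the episode above 0.03 m).
It also fails if it takes over 67 s, if anything falls off the work surface, if the arm or the gripper's body presses on something with over 40 N, if the wrist force passes 120 N, or if a joint passes its speed limit or range.

## Working session

There is one attempt and no reset: what is moved stays moved. The work goes in short steps, Python scripts to look and compute and a tool call to move; the robot and the scene stay as the last step left them, time stands still between calls to the robot, and variables do not carry over. Pictures are saved under pics/ and viewed, at most 10 in all, crops included, and the job is handed in when it is done.

Besides the shell and the picture viewer there is one more tool, called by a JSON object that holds its "name" and its "arguments", one argument or row to a line. arm_command: Moves the arm, as the interface text tells. Its arguments: {"type":"object","properties":{"deltas":{"type":"array"}},"required":["deltas"]}

```bash
mkdir -p pics; ls
python3 - <<'E'
from cell import *
import cv2,numpy as np
print(read_state())
for n in("scene","top"):
    im,d=get_image(n); cv2.imwrite(f"pics/{n}0.png",im[:,:,::-1]); np.savez(f"{n}0.npz",im=im,d=d,**camera_params(n)); print(camera_params(n))
E
```

```text
pics
{'clock': 0.0, 'qpos': array([ 1.05217012,  0.6293341 ,  0.03842749,  1.51841121, -0.02701363,
        0.99634083, -0.01999509]), 'qd': array([-0.00176169,  0.00032534, -0.0020249 , -0.00030776,  0.0010932 ,
       -0.00054273,  0.00063452]), 'tau': array([ 5.29441386e-04, -5.63393569e+01,  1.22610502e+00, -1.93441504e+01,
        1.08525294e-02,  1.04482824e-02, -2.81357563e-05]), 'eef_pos': array([ 284.12640097, -583.87522775,  230.38283491]), 'tool_rot': array([-3.13961656e+00,  6.77881107e-06,  4.52834427e-01]), 'force': array([ 0.24290645,  0.24763847, -0.71958109]), 'torque': array([0.03759466, 0.04725474, 0.02584504]), 'gripper_force': 0.0, 'width': 85.57434665195609}
{'camera_matrix': array([[449.85586024,   0.        , 322.21900982],
       [  0.        , 449.85586024, 199.38253065],
       [  0.        ,   0.        ,   1.        ]]), 'extrinsics': array([[ 7.82895557e-01,  4.87974951e-01, -3.85946878e-01,
         9.36411933e+02],
       [ 6.22130053e-01, -6.19373359e-01,  4.78884997e-01,
        -4.70350002e+02],
       [-5.36133131e-03, -6.15026088e-01, -7.88488533e-01,
         8.20552739e+02],
       [ 0.00000000e+00,  0.00000000e+00,  0.00000000e+00,
         1.00000000e+00]])}
{'camera_matrix': array([[488.97258655,   0.        , 316.89477795],
       [  0.        , 488.97258655, 195.0505427 ],
       [  0.        ,   0.        ,   1.        ]]), 'extrinsics': array([[ 6.79387988e-04, -9.92801045e-01,  1.19773221e-01,
         4.44474269e+02],
       [-9.99965868e-01, -1.66071108e-03, -8.09355290e-03,
        -4.47374825e+00],
       [ 8.23419649e-03, -1.19763634e-01, -9.92768286e-01,
         1.28104439e+03],
       [ 0.00000000e+00,  0.00000000e+00,  0.00000000e+00,
         1.00000000e+00]])}
```

View pics/top0.png

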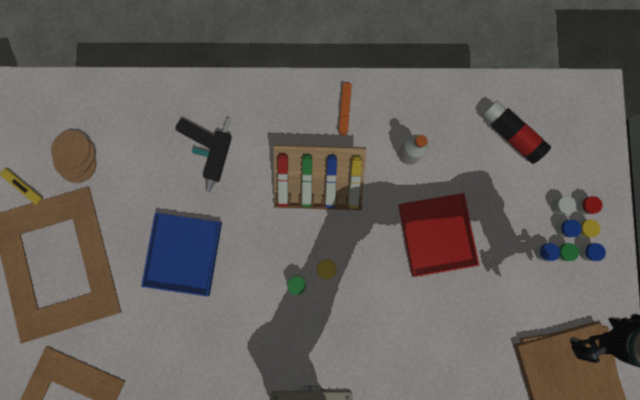

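View pics/scene0.png

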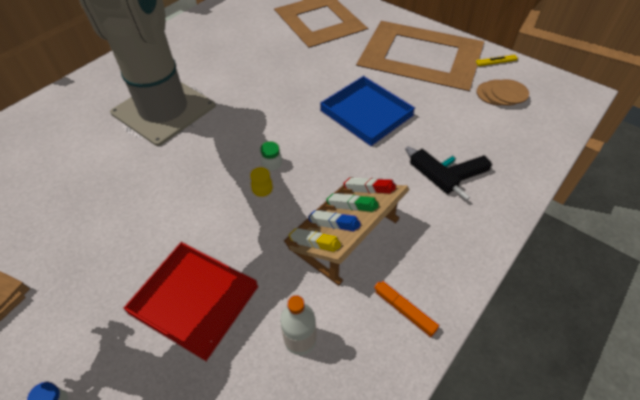

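The top view shows the red tray at about (438,235) and the blue tray at about (182,253). The markers in the rack are red, green, blue and yellow at columns 283, 307, 331 and 355, rows 155–205. The jars are at (326,269) and (296,285), and the orange look-alike is at (345,108). The scene view agrees. Next I'll measure the poses.

```bash
cat > h.py <<'E'
import numpy as np,cv2
def cloud(z):
    K,E,d=z['camera_matrix'],z['extrinsics'],z['d'].astype(float)
    v,u=np.indices(d.shape)
    P=np.stack([(u-K[0,2])/K[0,0]*d,(v-K[1,2])/K[1,1]*d,d],-1)
    return P@E[:3,:3].T+E[:3,3], d>0
def rect(pts):
    (c,s,a)=cv2.minAreaRect(pts[:,:2].astype(np.float32)); b=cv2.boxPoints((c,s,a))
    e=[b[1]-b[0],b[2]-b[1]]; e=max(e,key=np.linalg.norm)
    return np.round(c,1),np.round(s,1),round((np.degrees(np.arctan2(e[1],e[0]))+90)%180-90,2)
def hsv(im): return cv2.cvtColor(im,cv2.COLOR_RGB2HSV).astype(int)
def biggest(m):
    n,l,s,_=cv2.connectedComponentsWithStats(m.astype(np.uint8)); return l==1+s[1:,4].argmax()
E
python3 - <<'E'
from h import *
for n in("top","scene"):
    z=np.load(n+"0.npz"); P,ok=cloud(z); H=hsv(z['im']); h,s,v=np.moveaxis(H,-1,0)
    X,Y,Z=np.moveaxis(P,-1,0)
    base=ok&(abs(Y)<450)&(X>350)&(X<950)&(s>120)&(v>40)
    print(n,'table z',np.median(Z[ok&(X>550)&(X<600)&(abs(Y)<50)]))
    for c,m in(("red",((h<8)|(h>172))&(Y<-60)&(Z<60)),("blue",(h>105)&(h<130)&(Y>100)&(Z<60))):
        b=biggest(base&m); b=cv2.erode(b.astype(np.uint8),np.ones((2,2)))>0; q=P[b]
        top=q[q[:,2]>20]; print(c,rect(q),'top',rect(top),np.percentile(q[:,2],[5,50,95]))
    # rack region
    r=ok&(X>560)&(X<780)&(Y>-140)&(Y<150)&(Z>20)&(Z<160)
    r=biggest(r); q=P[r]; print('rack bbox',q.min(0),q.max(0),rect(q))
    # plane RANSAC with 35deg prior
    rng=np.random.default_rng(0);best=(0,)
    for _ in range(3000):
        t=q[rng.choice(len(q),3,0)]; nn=np.cross(t[1]-t[0],t[2]-t[0]); nn/=np.linalg.norm(nn)+1e-9
        if nn[2]<0: nn=-nn
        if abs(nn[2]-.819)>.04: continue
        k=(abs((q-t[0])@nn)<1.5).sum()
        if k>best[0]: best=(k,nn,nn@t[0])
    k,nn,d=best; print('plane',k,len(q),nn,d,'yaw',np.degrees(np.arctan2(-nn[1],-nn[0])))
    hh=P@nn-d; print(np.histogram(hh[r],np.arange(-30,34,4)))
    for c,m in(("r",((h<8)|(h>172))),("g",(h>45)&(h<85)),("b",(h>105)&(h<130)),("y",(h>22)&(h<35))):
        mm=r&m&(s>120)&(v>40)
        if mm.sum()<20: print(c,'few');continue
        b=biggest(mm); print(c,b.sum(),np.round(np.median(P[b],0),1),'h',np.percentile(hh[b],[10,50,90]).round(1),(P[b].min(0)).round(),(P[b].max(0)).round())
E
```

```text
top table z 37.73802396119413
red (array([ 493.8, -326.6]), array([184.6, 171.2]), np.float32(10.03)) top (array([ 493.8, -326.6]), array([184.6, 171.2]), np.float32(10.03)) [ 0.98061259  5.59868815 29.08469073]
blue (array([444.2, 330.8]), array([168.5, 184.5]), np.float32(-8.09)) top (array([444.3, 330.3]), array([167.4, 184.4]), np.float32(-7.96)) [ 0.81712039  5.26399914 26.04771338]
rack bbox [ 560.08100956 -132.05592738   21.36585342] [711.02891618  95.64291619 128.43554589] (array([635.2, -18.2]), array([226.4, 150.3]), np.float32(89.31))
plane 1511 5634 [-0.57887471  0.01618602  0.81525584] -312.1979651155567 yaw -1.601640673779782
(array([   0,    0,    0,    6,   30,   63,  510, 1919,  628,  114,  181,
        209,  392, 1232,  345]), array([-30, -26, -22, -18, -14, -10,  -6,  -2,   2,   6,  10,  14,  18,
        22,  26,  30]))
r 203 [662.6  70.3 112.7] h [11.  23.1 26.7] [640.  59.  75.] [689.  83. 128.]
g 139 [658.7  10.1 115. ] h [20.2 23.7 26.6] [640.   3.  99.] [680.  20. 128.]
b 162 [658.1 -48.2 115.3] h [18.6 23.5 26.7] [638. -58.  99.] [683. -38. 128.]
y 195 [ 656.
[... 547 characters left out ...]
26.24163925] (array([634.4, -17.3]), array([228.3, 149.5]), np.float32(88.29))
plane 1639 5861 [-0.57400485  0.01503939  0.81871377] -307.5288837384096 yaw -1.5008521346600807
(array([  10,    9,    4,    0,  109,  242,  242, 1769,  293,  370,  434,
        415,  377, 1405,    4]), array([-30, -26, -22, -18, -14, -10,  -6,  -2,   2,   6,  10,  14,  18,
        22,  26,  30]))
r 266 [666.6  63.3 113.1] h [ 8.  18.8 24.3] [642.  57.  86.] [689.  82. 125.]
g 273 [665.4   4.1 113.4] h [ 8.8 19.8 24.5] [640.  -2.  92.] [686.  22. 126.]
b 271 [663.6 -55.2 114.1] h [ 9.1 20.7 24.6] [637. -61.  90.] [685. -39. 125.]
y 323 [ 662.3 -113.9  114. ] h [ 8.4 21.2 24.8] [ 634. -121.   87.] [684. -97. 126.]
```

Run:
```python
from h import *
yaw=np.radians(-1.6); c,s=np.cos(yaw),np.sin(yaw); ti=np.radians(35)
ex=np.array([c,s,0]); ey=np.array([-s,c,0]); u=ex*np.cos(ti)+np.array([0,0,np.sin(ti)]); n=np.cross(u,ey)
for nm in("top","scene"):
    z=np.load(nm+"0.npz"); P,ok=cloud(z); X,Y,Z=np.moveaxis(P,-1,0)
    r=biggest(ok&(X>520)&(X<780)&(Y>-140)&(Y<150)&(Z>12)&(Z<160)); q=P[r]
    hh=q@n; d=np.median(hh[abs(hh-(-311 if nm=='top' else -308))<4]); hh=hh-d
    print(nm,'d',d,rect(q),q.min(0),q.max(0))
    t=q[(hh>20)&(hh<29)]; b=t@ey; a=t@u; h2=t@n
    g=a>np.median(a)-200
    for k in range(4):
        lo=-150+60*k
        pk=[]
        cen=[-108,-48,11,71][k]+10
        # rect frame y
        m=abs(b-cen)<28; 
        A,B=a[m],b[m]; l=np.percentile(A,[1,99]); w=np.percentile(B,[2,98])
        hc=np.median(h2[m])-12
        ctr=u*l.mean()+ey*w.mean()+n*hc
        print(m.sum(),'len',l[1]-l[0],'wid',w[1]-w[0],w,'slope B/A deg',np.degrees(np.polyfit(A,B,1)[0]).round(2),'ctr',ctr.round(1))
```

```text
top d -308.9692686717623 (array([633.9, -17.5]), array([226.4, 150.6]), np.float32(88.18)) [ 556.33039944 -132.05592738   19.94205544] [711.02891618  95.64291619 128.43554589]
469 len 134.77754041777098 wid 23.233776258938732 [-101.32535897  -78.09158271] slope B/A deg -0.02 ctr [ 622.8 -107.1   76.3]
463 len 134.2537979893948 wid 23.196762441288026 [-41.60987515 -18.4131127 ] slope B/A deg -0.09 ctr [624.4 -47.5  75.7]
465 len 135.93527923522157 wid 22.82225973151552 [18.67935652 41.50161625] slope B/A deg -0.27 ctr [626.1  12.6  76.1]
463 len 137.8298304382095 wid 22.283578138541316 [ 79.29668869 101.58026682] slope B/A deg 0.25 ctr [627.7  72.9  76. ]
scene d -307.1262304150874 (array([633.9, -17.3]), array([228.3, 150.3]), np.float32(88.29)) [ 555.91617109 -133.0254318    12.00438242] [711.35367402  98.86882465 126.24163925]
444 len 132.01068040457494 wid 22.364092421771417 [-101.84913233  -79.48503991] slope B/A deg 0.08 ctr [ 623.2 -108.1   78. ]
415 len 131.8852645172396 wid 23.341624299820783 [-41.85453344 -18.51290914] slope B/A deg 0.22 ctr [624.3 -47.6  77.4]
380 len 133.16794783668053 wid 22.42949092376888 [17.91434649 40.34383741] slope B/A deg 0.14 ctr [626.4  11.6  77.8]
357 len 133.2915097756436 wid 22.703244722666483 [ 77.91639471 100.61963943] slope B/A deg 0.04 ctr [628.5  71.7  77.8]
```

{"name": "arm_command", "arguments": {
  "deltas": [
    {"dx": 0.3386,"dy": 0.477,"dz": -0.05,"yaw": -27.5,"jaw": 0.6},
    {"dx": 0.3386,"dy": 0.477,"dz": -0.05,"yaw": -27.5,"jaw": 0.6},
    {"dx": 0.3386,"dy": 0.477,"dz": -0.05,"yaw": -27.5,"jaw": 0.6},
    {"dx": 0.3386,"dy": 0.477,"dz": -0.05,"yaw": -27.5,"jaw": 0.6},
    {"dx": 0.3386,"dy": 0.477,"dz": -0.05,"yaw": -27.5,"jaw": 0.6},
    {"dx": 0.3386,"dy": 0.477,"dz": -0.05,"yaw": -27.5,"jaw": 0.6},
    {"dx": 0.3386,"dy": 0.477,"dz": -0.05,"yaw": -27.5,"jaw": 0.6},
    {"dx": 0.3386,"dy": 0.477,"dz": -0.05,"yaw": -27.5,"jaw": 0.6},
    {"dx": 0.3386,"dy": 0.477,"dz": -0.05,"yaw": -27.5,"jaw": 0.6},
    {"dx": 0.3386,"dy": 0.477,"dz": -0.05,"yaw": -27.5,"jaw": 0.6},
    {"dx": 0.3386,"dy": 0.477,"dz": -0.05,"yaw": -27.5,"jaw": 0.6},
    {"dx": 0.3386,"dy": 0.477,"dz": -0.05,"yaw": -27.5,"jaw": 0.6},
    {"dx": 0.3386,"dy": 0.477,"dz": -0.05,"yaw": -27.5,"jaw": 0.6},
    {"dx": 0.3386,"dy": 0.477,"dz": -0.05,"yaw": -27.5,"jaw": 0.6},
    {"dx": 0.3386,"dy": 0.477,"dz": -0.05,"yaw": -27.5,"jaw": 0.6}
  ]
}}

```text
clock: 1.6
eef_pos: [622.0, -109.4, 181.1]
tool_rot: [3.14, 0.001, -0.029]
force: [0.5, 0.8, -0.6]
width: 51.7
gripper_force: 0.0
```

{"name": "arm_command", "arguments": {
  "deltas": [
    {"dz": -0.04,"jaw": 0.6},
    {"dz": -0.08,"jaw": 0.6},
    {"dz": -0.095,"jaw": 0.6},
    {"dz": -0.106,"jaw": 0.6},
    {"dz": -0.106,"jaw": 0.6},
    {"dz": -0.106,"jaw": 0.6}
  ]
}}

```text
invalid input at $.deltas[0]: expected keys dx, dy, dz, yaw, jaw
```

Run:
```python
from cell import *
import cv2,numpy as np
im,d=get_image("wrist"); cv2.imwrite("pics/w1.png",im[:,:,::-1])
im,d=get_image("scene"); cv2.imwrite("pics/s1.png",cv2.resize(im[150:300,220:440],None,fx=3,fy=3)[:,:,::-1])
print(read_state()['eef_pos'])
```

```text
[ 622.15277744 -109.62311356  181.46775   ]
```

View pics/s1.png

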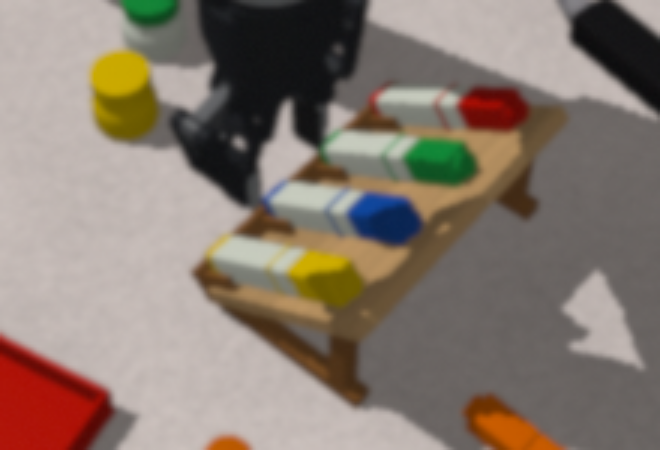

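The move was refused for missing keys, so nothing changed. The scene crop shows the gripper above the yellow marker's lane at about (250,150), with all four markers in place. I'll descend with the full set of keys.

{"name": "arm_command", "arguments": {
  "deltas": [
    {"dx": 0.001,"dy": 0.002,"dz": -0.04,"yaw": 0,"jaw": 0.6},
    {"dx": 0.001,"dy": 0.002,"dz": -0.08,"yaw": 0,"jaw": 0.6},
    {"dx": 0.001,"dy": 0.002,"dz": -0.095,"yaw": 0,"jaw": 0.6},
    {"dx": 0.001,"dy": 0.002,"dz": -0.106,"yaw": 0,"jaw": 0.6},
    {"dx": 0.001,"dy": 0.002,"dz": -0.106,"yaw": 0,"jaw": 0.6},
    {"dx": 0.001,"dy": 0.002,"dz": -0.106,"yaw": 0,"jaw": 0.6}
  ]
}}

```text
clock: 2.3
eef_pos: [625.0, -106.1, 76.7]
tool_rot: [3.141, -0.002, -0.028]
force: [-0.1, -0.2, 0.6]
width: 51.3
gripper_force: 0.0
```

Run:
```python
from cell import *
import cv2,numpy as np
im,d=get_image("scene"); cv2.imwrite("pics/s2.png",cv2.resize(im[150:300,220:440],None,fx=3,fy=3)[:,:,::-1])
s=read_state();print(s['eef_pos'],s['tool_rot'],s['force'],s['width'])
```

```text
[ 625.25285098 -105.99792603   76.96362114] [ 3.14113545e+00 -2.97161841e-03 -2.75523741e-02] [ 0.1630542   0.18968748 -0.55791055] 51.24792842070097
```

View pics/s2.png

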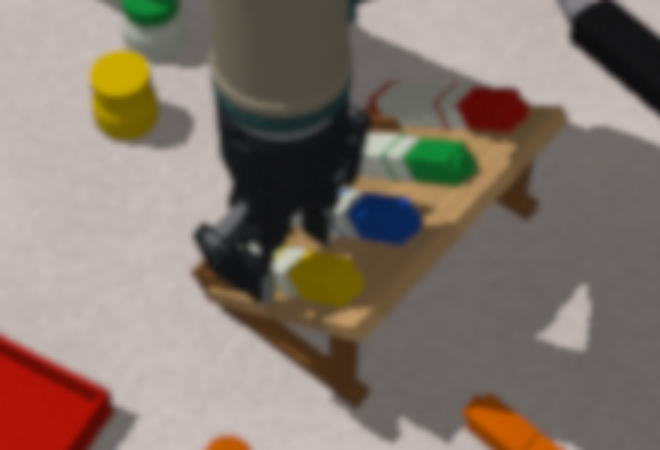

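The gripper straddles the yellow marker at about (290,270), and nothing else is touched. I'll go down 3 mm, close, and lift square to the slope.

{"name": "arm_command", "arguments": {
  "deltas": [
    {"dx": 0,"dy": -0.001,"dz": -0.003,"yaw": 0,"jaw": 0.6},
    {"dx": 0,"dy": -0.001,"dz": -0.003,"yaw": 0,"jaw": 0.2},
    {"dx": 0,"dy": -0.001,"dz": -0.003,"yaw": 0,"jaw": 0},
    {"dx": 0,"dy": -0.001,"dz": -0.003,"yaw": 0,"jaw": 0},
    {"dx": 0,"dy": -0.001,"dz": -0.003,"yaw": 0,"jaw": 0},
    {"dx": 0,"dy": -0.001,"dz": -0.003,"yaw": 0,"jaw": 0},
    {"dx": 0,"dy": -0.001,"dz": -0.003,"yaw": 0,"jaw": 0}
  ]
}}

```text
clock: 3.05
eef_pos: [624.3, -106.7, 73.1]
tool_rot: [3.141, -0.001, -0.027]
force: [-1.1, 0.4, 6.1]
width: 22.7
gripper_force: 59.9
```

{"name": "arm_command", "arguments": {
  "deltas": [
    {"dx": -0.01,"dy": 0,"dz": 0.014,"yaw": 0,"jaw": 0},
    {"dx": -0.025,"dy": 0,"dz": 0.036,"yaw": 0,"jaw": 0},
    {"dx": -0.04,"dy": 0.001,"dz": 0.057,"yaw": 0,"jaw": 0},
    {"dx": -0.05,"dy": -0.02,"dz": 0.08,"yaw": 0,"jaw": 0},
    {"dx": -0.065,"dy": -0.055,"dz": 0.088,"yaw": 3,"jaw": 0},
    {"dx": -0.082,"dy": -0.095,"dz": 0.088,"yaw": 6,"jaw": 0},
    {"dx": -0.1,"dy": -0.14,"dz": 0.088,"yaw": 9,"jaw": 0},
    {"dx": -0.118,"dy": -0.18,"dz": 0.088,"yaw": 11.5,"jaw": 0},
    {"dx": -0.133,"dy": -0.22,"dz": 0.088,"yaw": 11.5,"jaw": 0},
    {"dx": -0.142,"dy": -0.25,"dz": 0.08,"yaw": 11.5,"jaw": 0},
    {"dx": -0.1424,"dy": -0.2574,"dz": 0.05,"yaw": 11.5,"jaw": 0},
    {"dx": -0.1424,"dy": -0.2574,"dz": 0.02,"yaw": 11.5,"jaw": 0},
    {"dx": -0.1424,"dy": -0.2574,"dz": -0.006,"yaw": 11.5,"jaw": 0},
    {"dx": -0.1424,"dy": -0.2574,"dz": -0.006,"yaw": 11.5,"jaw": 0}
  ]
}}

```text
clock: 4.45
eef_pos: [479.1, -362.0, 62.8]
tool_rot: [-3.136, 0.005, 0.173]
force: [-0.8, 0.5, -0.1]
width: 22.9
gripper_force: 59.0
```

Run:
```python
from cell import *
import cv2,numpy as np
im,d=get_image("scene"); cv2.imwrite("pics/s3.png",cv2.resize(im[200:390,80:340],None,fx=3,fy=3)[:,:,::-1])
s=read_state();print(s['eef_pos'],s['tool_rot'],s['force'],s['width'])
```

```text
[ 480.39992161 -362.93930445   64.8188357 ] [-3.13867070e+00  2.72413685e-03  1.73522361e-01] [ 0.66093456  0.16337648 -1.32151391] 22.96902448955463
```

View pics/s3.png

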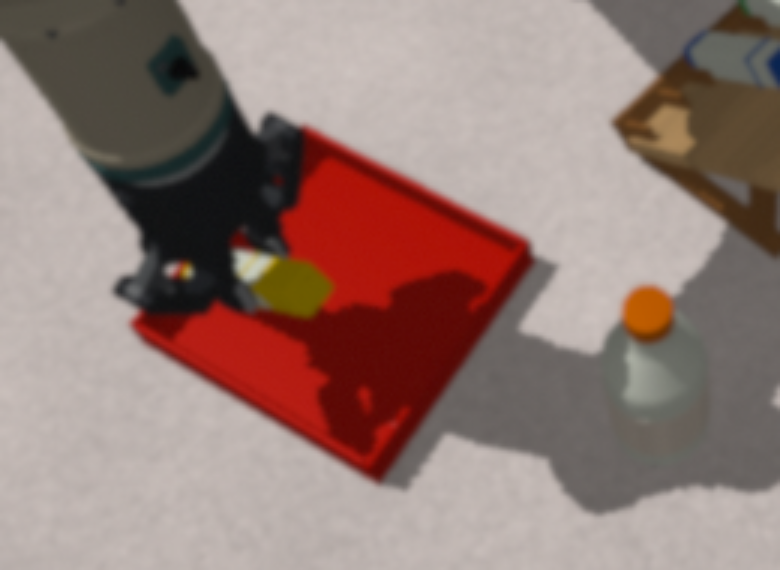

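The yellow marker is held over the red tray at about (285,280), still tilted and about 12 mm short of touching. I'll ease it down along the arc.

{"name": "arm_command", "arguments": {
  "deltas": [
    {"dx": 0,"dy": 0,"dz": -0.009,"yaw": 0,"jaw": 0},
    {"dx": 0,"dy": 0,"dz": -0.016,"yaw": 0,"jaw": 0},
    {"dx": 0.0035,"dy": 0.0005,"dz": -0.02,"yaw": 0,"jaw": 0},
    {"dx": 0.0056,"dy": 0.001,"dz": -0.023,"yaw": 0,"jaw": 0},
    {"dx": 0.0085,"dy": 0.0015,"dz": -0.027,"yaw": 0,"jaw": 0},
    {"dx": 0.011,"dy": 0.002,"dz": -0.031,"yaw": 0,"jaw": 0},
    {"dx": 0.0132,"dy": 0.0023,"dz": -0.0355,"yaw": 0,"jaw": 0},
    {"dx": 0.0153,"dy": 0.0027,"dz": -0.04,"yaw": 0,"jaw": 0}
  ]
}}

```text
clock: 5.3
eef_pos: [501.2, -362.1, 29.2]
tool_rot: [3.137, -0.007, 0.175]
force: [4.9, 0.8, 9.7]
width: 22.8
gripper_force: 61.2
```

{"name": "arm_command", "arguments": {
  "deltas": [
    {"dx": 0.001,"dy": 0.0003,"dz": -0.004,"yaw": 0,"jaw": 0},
    {"dx": 0.002,"dy": 0.0005,"dz": -0.008,"yaw": 0,"jaw": 0},
    {"dx": 0.003,"dy": 0.0007,"dz": -0.011,"yaw": 0,"jaw": 0},
    {"dx": 0.004,"dy": 0.0007,"dz": -0.014,"yaw": 0,"jaw": 0},
    {"dx": 0.004,"dy": 0.0007,"dz": -0.014,"yaw": 0,"jaw": 0}
  ]
}}

```text
clock: 5.8
eef_pos: [505.8, -361.6, 14.9]
tool_rot: [3.136, -0.008, 0.175]
force: [5.0, -0.2, 7.5]
width: 22.7
gripper_force: 62.0
```

```bash
cat > tilt.py <<'E'
# tops of the markers' caps and bodies seen by the scene camera inside a tray
from h import *
from cell import *
import sys
def look(ctr,yaw,save=None):
    im,d=get_image("scene"); P,ok=cloud(dict(d=d,**camera_params("scene"))); H=hsv(im); h,s,v=np.moveaxis(H,-1,0)
    a=np.radians(yaw); D=P[...,:2]-ctr; L=D@[np.cos(a),np.sin(a)]; W=D@[-np.sin(a),np.cos(a)]
    ins=ok&(abs(L)<88)&(abs(W)<78)
    for c,m in(("r",((h<8)|(h>172))),("g",(h>45)&(h<85)),("b",(h>105)&(h<130)),("y",(h>22)&(h<35)),("white",(s<60)&(v>110))):
        k=ins&m&(P[...,2]>14)&(P[...,2]<90)&((s>110)|(c=="white"))
        if k.sum()>15:
            t=k&(P[...,2]>np.percentile(P[...,2][k],50)); print(c,k.sum(),'L',np.percentile(L[k],[2,98]).round(),'W',np.percentile(W[k],[2,98]).round(),'z',np.percentile(P[...,2][k],[10,50,95]).round(1))
    if save: cv2.imwrite(save,im[:,:,::-1])
E
python3 -c "
from tilt import *
look([495,-327],9.9,'pics/s4.png'); s=read_state();print(s['eef_pos'],s['force'],s['width'])"
```

```text
r 136 L [-6. 18.] W [-75.  18.] z [29.3 68.3 87.6]
y 372 L [16. 65.] W [-46. -24.] z [32.5 39.1 42.7]
white 100 L [-13.  17.] W [-47. -23.] z [35.4 37.3 53.4]
[ 505.74122755 -361.63616201   14.96966947] [ 4.06033056 -0.05054607  7.57774525] 22.672191177258068
```

{"name": "arm_command", "arguments": {
  "deltas": [
    {"dx": 0,"dy": 0,"dz": -0.003,"yaw": 0,"jaw": 0},
    {"dx": 0,"dy": 0,"dz": -0.005,"yaw": 0,"jaw": 0},
    {"dx": 0,"dy": 0,"dz": -0.006,"yaw": 0,"jaw": 0},
    {"dx": 0,"dy": 0,"dz": -0.006,"yaw": 0,"jaw": 0}
  ]
}}

```text
clock: 6.25
eef_pos: [506.0, -361.7, 9.1]
tool_rot: [3.136, -0.008, 0.175]
force: [5.3, 0.6, 8.2]
width: 22.5
gripper_force: 62.5
```

```bash
python3 -c "
from tilt import *
look([495,-327],9.9); s=read_state();print(s['eef_pos'],s['force'],s['width'])"
```

```text
r 141 L [-7. 18.] W [-77.  21.] z [26.  63.1 85.6]
y 370 L [17. 65.] W [-47. -24.] z [24.2 31.3 34. ]
white 99 L [-12.  17.] W [-46. -23.] z [29.5 31.6 35.5]
[ 505.98829036 -361.71562999    9.17503089] [4.90656822 0.54276747 7.46259125] 23.009974583793355
```

The marker is flat: both the cap top and the body top read about 31.5 mm. I'll release it and retreat towards the red-capped marker.

{"name": "arm_command", "arguments": {
  "deltas": [
    {"dx": 0,"dy": 0,"dz": 0,"yaw": 0,"jaw": 0.35},
    {"dx": 0,"dy": 0,"dz": 0,"yaw": 0,"jaw": 0.45},
    {"dx": 0,"dy": 0,"dz": 0,"yaw": 0,"jaw": 0.45},
    {"dx": 0,"dy": 0,"dz": 0.03,"yaw": 0,"jaw": 0.45},
    {"dx": 0,"dy": 0,"dz": 0.08,"yaw": 0,"jaw": 0.45},
    {"dx": 0,"dy": 0,"dz": 0.13,"yaw": 0,"jaw": 0.6},
    {"dx": 0,"dy": 0,"dz": 0.174,"yaw": 0,"jaw": 0.6},
    {"dx": 0.1271,"dy": 0.4328,"dz": 0.174,"yaw": -11.5,"jaw": 0.6},
    {"dx": 0.1271,"dy": 0.4328,"dz": 0.174,"yaw": -11.5,"jaw": 0.6},
    {"dx": 0.1271,"dy": 0.4328,"dz": 0.174,"yaw": -11.5,"jaw": 0.6},
    {"dx": 0.1271,"dy": 0.4328,"dz": 0.174,"yaw": -11.5,"jaw": 0.6},
    {"dx": 0.1271,"dy": 0.4328,"dz": 0.174,"yaw": -11.5,"jaw": 0.6},
    {"dx": 0.1271,"dy": 0.4328,"dz": 0.174,"yaw": -11.5,"jaw": 0.6},
    {"dx": 0.1271,"dy": 0.4328,"dz": 0.174,"yaw": -11.5,"jaw": 0.6},
    {"dx": 0.1271,"dy": 0.4328,"dz": 0.174,"yaw": -11.5,"jaw": 0.6},
    {"dx": 0.1271,"dy": 0.4328,"dz": 0.174,"yaw": -11.5,"jaw": 0.6},
    {"dx": 0.1271,"dy": 0.4328,"dz": 0.174,"yaw": -11.5,"jaw": 0.6},
    {"dx": 0.1271,"dy": 0.4328,"dz": 0.174,"yaw": -11.5,"jaw": 0.6},
    {"dx": 0.1271,"dy": 0.4328,"dz": 0.174,"yaw": -11.5,"jaw": 0.6}
  ]
}}

```text
clock: 8.2
eef_pos: [627.5, 70.3, 180.0]
tool_rot: [3.14, 0.001, -0.029]
force: [-0.9, -1.1, -0.4]
width: 51.2
gripper_force: 0.0
```

```bash
python3 -c "
from tilt import *
look([495,-327],9.9,'pics/s5.png'); s=read_state();print(s['eef_pos'],s['tool_rot'],s['force'],s['width'])"
```

```text
y 382 L [-73.  65.] W [-46. -25.] z [24.5 30.  32.5]
white 490 L [-64.  14.] W [-46. -24.] z [27.1 30.1 32.7]
[627.52357488  69.78528996 180.18320299] [ 3.13997616e+00  7.18061075e-04 -3.00756954e-02] [ 0.43439455 -0.60180937 -0.26642256] 51.287965364510185
```

View pics/s5.png

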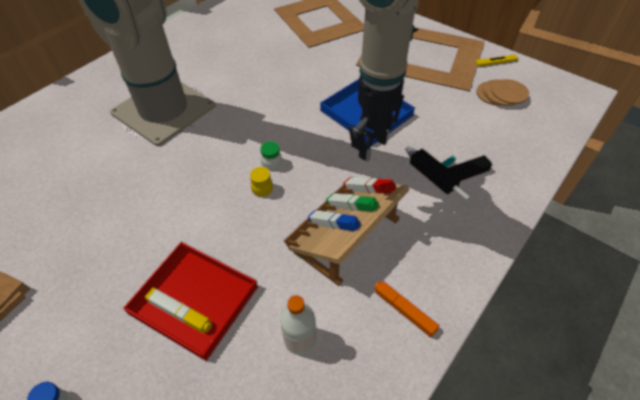

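The yellow marker lies flat and lengthwise in the red tray at about (180,310). The red, green and blue markers are still on the rack. Next I'll take the red-capped one.

{"name": "arm_command", "arguments": {
  "deltas": [
    {"dx": 0.001,"dy": 0.002,"dz": -0.04,"yaw": 0,"jaw": 0.6},
    {"dx": 0.001,"dy": 0.002,"dz": -0.08,"yaw": 0,"jaw": 0.6},
    {"dx": 0.001,"dy": 0.001,"dz": -0.095,"yaw": 0,"jaw": 0.6},
    {"dx": 0.001,"dy": 0.001,"dz": -0.104,"yaw": 0,"jaw": 0.6},
    {"dx": 0.001,"dy": 0.001,"dz": -0.108,"yaw": 0,"jaw": 0.6},
    {"dx": 0.001,"dy": 0.001,"dz": -0.108,"yaw": 0,"jaw": 0.6},
    {"dx": 0.001,"dy": 0.001,"dz": -0.108,"yaw": 0,"jaw": 0.2},
    {"dx": 0.001,"dy": 0.001,"dz": -0.108,"yaw": 0,"jaw": 0},
    {"dx": 0.001,"dy": 0.001,"dz": -0.108,"yaw": 0,"jaw": 0},
    {"dx": 0.001,"dy": 0.001,"dz": -0.108,"yaw": 0,"jaw": 0},
    {"dx": 0.001,"dy": 0.001,"dz": -0.108,"yaw": 0,"jaw": 0},
    {"dx": 0.001,"dy": 0.001,"dz": -0.108,"yaw": 0,"jaw": 0}
  ]
}}

```text
clock: 9.45
eef_pos: [630.0, 73.4, 74.0]
tool_rot: [-3.141, -0.003, -0.027]
force: [-1.4, -0.8, 5.4]
width: 22.7
gripper_force: 59.9
```

{"name": "arm_command", "arguments": {
  "deltas": [
    {"dx": -0.01,"dy": 0,"dz": 0.014,"yaw": 0,"jaw": 0},
    {"dx": -0.025,"dy": 0,"dz": 0.036,"yaw": 0,"jaw": 0},
    {"dx": -0.04,"dy": 0.001,"dz": 0.057,"yaw": 0,"jaw": 0},
    {"dx": -0.052,"dy": 0.02,"dz": 0.08,"yaw": 0,"jaw": 0},
    {"dx": -0.07,"dy": 0.055,"dz": 0.088,"yaw": -2,"jaw": 0},
    {"dx": -0.092,"dy": 0.095,"dz": 0.088,"yaw": -4,"jaw": 0},
    {"dx": -0.115,"dy": 0.14,"dz": 0.088,"yaw": -6.5,"jaw": 0},
    {"dx": -0.138,"dy": 0.18,"dz": 0.088,"yaw": -6.5,"jaw": 0},
    {"dx": -0.16,"dy": 0.22,"dz": 0.088,"yaw": -6.5,"jaw": 0},
    {"dx": -0.18,"dy": 0.26,"dz": 0.088,"yaw": -6.5,"jaw": 0},
    {"dx": -0.192,"dy": 0.285,"dz": 0.08,"yaw": -6.5,"jaw": 0},
    {"dx": -0.194,"dy": 0.2937,"dz": 0.05,"yaw": -6.5,"jaw": 0},
    {"dx": -0.194,"dy": 0.2937,"dz": 0.02,"yaw": -6.5,"jaw": 0},
    {"dx": -0.194,"dy": 0.2937,"dz": -0.006,"yaw": -6.5,"jaw": 0},
    {"dx": -0.194,"dy": 0.2937,"dz": -0.006,"yaw": -6.5,"jaw": 0}
  ]
}}

```text
clock: 10.95
eef_pos: [432.8, 365.7, 63.7]
tool_rot: [3.137, 0.004, -0.14]
force: [-0.4, 0.2, 0.1]
width: 22.6
gripper_force: 59.1
```

```bash
python3 -c "
from tilt import *
look([445.5,331],-8.1,'pics/s6.png'); s=read_state();print(s['eef_pos'],s['tool_rot'],s['force'],s['width'])"
```

```text
r 27 L [-74.  21.] W [19. 26.] z [78.1 86.5 89. ]
white 86 L [-76. -14.] W [19. 42.] z [39.9 50.8 65.3]
[434.06727813 366.37110236  65.45728636] [ 3.13936088e+00  1.97402549e-03 -1.40578544e-01] [ 0.37954215  0.01275877 -0.45588051] 22.861831772968753
```

{"name": "arm_command", "arguments": {
  "deltas": [
    {"dx": 0,"dy": 0,"dz": -0.009,"yaw": 0,"jaw": 0},
    {"dx": 0,"dy": 0,"dz": -0.016,"yaw": 0,"jaw": 0},
    {"dx": 0.0035,"dy": -0.0005,"dz": -0.02,"yaw": 0,"jaw": 0},
    {"dx": 0.0056,"dy": -0.0008,"dz": -0.023,"yaw": 0,"jaw": 0},
    {"dx": 0.0085,"dy": -0.0012,"dz": -0.027,"yaw": 0,"jaw": 0},
    {"dx": 0.011,"dy": -0.0016,"dz": -0.031,"yaw": 0,"jaw": 0},
    {"dx": 0.0132,"dy": -0.0019,"dz": -0.0355,"yaw": 0,"jaw": 0},
    {"dx": 0.0153,"dy": -0.0022,"dz": -0.04,"yaw": 0,"jaw": 0},
    {"dx": 0.0165,"dy": -0.0024,"dz": -0.044,"yaw": 0,"jaw": 0},
    {"dx": 0.0175,"dy": -0.0025,"dz": -0.048,"yaw": 0,"jaw": 0},
    {"dx": 0.0185,"dy": -0.0027,"dz": -0.052,"yaw": 0,"jaw": 0},
    {"dx": 0.0193,"dy": -0.0028,"dz": -0.056,"yaw": 0,"jaw": 0},
    {"dx": 0.0193,"dy": -0.0028,"dz": -0.058,"yaw": 0,"jaw": 0},
    {"dx": 0.0193,"dy": -0.0028,"dz": -0.059,"yaw": 0,"jaw": 0},
    {"dx": 0.0193,"dy": -0.0028,"dz": -0.059,"yaw": 0,"jaw": 0}
  ]
}}

```text
clock: 12.5
eef_pos: [457.9, 365.2, 9.6]
tool_rot: [-3.137, -0.006, -0.142]
force: [3.2, -0.7, 8.0]
width: 23.0
gripper_force: 62.7
```

```bash
python3 -c "
from tilt import *
look([445.5,331],-8.1); s=read_state();print(s['eef_pos'],s['tool_rot'],s['force'],s['width'])"
```

```text
r 176 L [-69.  67.] W [23. 43.] z [18.6 30.3 34.4]
b 50 L [-88.  56.] W [-78.  61.] z [19.9 31.3 78.3]
white 82 L [-62.  20.] W [ 9. 66.] z [16.9 28.5 57.4]
[457.91649904 365.15075965   9.60333286] [-3.1373247  -0.00576569 -0.14211636] [ 3.94793126 -0.26584395  7.63991913] 22.87632366734388
```

{"name": "arm_command", "arguments": {
  "deltas": [
    {"dx": 0,"dy": 0,"dz": 0,"yaw": 0,"jaw": 0.35},
    {"dx": 0,"dy": 0,"dz": 0,"yaw": 0,"jaw": 0.45},
    {"dx": 0,"dy": 0,"dz": 0,"yaw": 0,"jaw": 0.45},
    {"dx": 0,"dy": 0,"dz": 0.03,"yaw": 0,"jaw": 0.45},
    {"dx": 0,"dy": 0,"dz": 0.08,"yaw": 0,"jaw": 0.45},
    {"dx": 0,"dy": 0,"dz": 0.13,"yaw": 0,"jaw": 0.6},
    {"dx": 0,"dy": 0,"dz": 0.173,"yaw": 0,"jaw": 0.6},
    {"dx": 0.1707,"dy": -0.4107,"dz": 0.173,"yaw": 6.5,"jaw": 0.6},
    {"dx": 0.1707,"dy": -0.4107,"dz": 0.173,"yaw": 6.5,"jaw": 0.6},
    {"dx": 0.1707,"dy": -0.4107,"dz": 0.173,"yaw": 6.5,"jaw": 0.6},
    {"dx": 0.1707,"dy": -0.4107,"dz": 0.173,"yaw": 6.5,"jaw": 0.6},
    {"dx": 0.1707,"dy": -0.4107,"dz": 0.173,"yaw": 6.5,"jaw": 0.6},
    {"dx": 0.1707,"dy": -0.4107,"dz": 0.173,"yaw": 6.5,"jaw": 0.6},
    {"dx": 0.1707,"dy": -0.4107,"dz": 0.173,"yaw": 6.5,"jaw": 0.6},
    {"dx": 0.1707,"dy": -0.4107,"dz": 0.173,"yaw": 6.5,"jaw": 0.6},
    {"dx": 0.1707,"dy": -0.4107,"dz": 0.173,"yaw": 6.5,"jaw": 0.6},
    {"dx": 0.1707,"dy": -0.4107,"dz": 0.173,"yaw": 6.5,"jaw": 0.6},
    {"dx": 0.1707,"dy": -0.4107,"dz": 0.173,"yaw": 6.5,"jaw": 0.6},
    {"dx": 0.1707,"dy": -0.4107,"dz": 0.173,"yaw": 6.5,"jaw": 0.6}
  ]
}}

```text
clock: 14.45
eef_pos: [624.3, -44.5, 179.9]
tool_rot: [-3.14, 0.001, -0.025]
force: [-0.2, 0.8, -0.6]
width: 51.1
gripper_force: 0.0
```

```bash
python3 -c "
from tilt import *
look([445.5,331],-8.1,'pics/s7.png'); s=read_state();print(s['eef_pos'],s['tool_rot'],s['force'],s['width'])
im,d=get_image('top');cv2.imwrite('pics/t7.png',im[:,:,::-1])
np.savez('top7.npz',im=im,d=d,**camera_params('top'));z=np.load('top7.npz');P,ok=cloud(z);h,s,v=np.moveaxis(hsv(im),-1,0);X,Y,Z=np.moveaxis(P,-1,0)
base=ok&(abs(Y)<450)&(X>350)&(X<950)&(s>120)&(v>40)
for c,m in(('red',((h<8)|(h>172))&(Y<-200)&(Z<60)),('blue',(h>105)&(h<130)&(Y>200)&(Z<60))):
    b=cv2.erode(biggest(base&m).astype(np.uint8),np.ones((2,2)))>0; print(c,rect(P[b]))
"
```

```text
r 158 L [21. 67.] W [23. 43.] z [18.6 28.9 32.6]
white 199 L [-49.  16.] W [23. 48.] z [18.  30.1 33.6]
[624.42883171 -44.09076646 180.01398654] [-3.14012831e+00  1.06691656e-03 -2.44228819e-02] [ 0.99272359  0.58356212 -0.18507059] 51.17441561727653
red (array([ 494.1, -325.9]), array([185.4, 170.6]), np.float32(10.01))
blue (array([444.3, 330.6]), array([168.6, 184.1]), np.float32(-8.15))
```

The trays haven't moved and the red-capped marker lies flat. I'll pick the blue-capped one.

{"name": "arm_command", "arguments": {
  "deltas": [
    {"dx": 0.0,"dy": -0.002,"dz": -0.04,"yaw": 0,"jaw": 0.6},
    {"dx": 0,"dy": -0.002,"dz": -0.08,"yaw": 0,"jaw": 0.6},
    {"dx": 0,"dy": -0.001,"dz": -0.095,"yaw": 0,"jaw": 0.6},
    {"dx": 0,"dy": -0.001,"dz": -0.104,"yaw": 0,"jaw": 0.6},
    {"dx": 0,"dy": -0.001,"dz": -0.108,"yaw": 0,"jaw": 0.6},
    {"dx": 0,"dy": -0.001,"dz": -0.108,"yaw": 0,"jaw": 0.6},
    {"dx": 0,"dy": -0.001,"dz": -0.108,"yaw": 0,"jaw": 0.2},
    {"dx": 0,"dy": -0.001,"dz": -0.108,"yaw": 0,"jaw": 0},
    {"dx": 0,"dy": -0.001,"dz": -0.108,"yaw": 0,"jaw": 0},
    {"dx": 0,"dy": -0.001,"dz": -0.108,"yaw": 0,"jaw": 0},
    {"dx": 0,"dy": -0.001,"dz": -0.108,"yaw": 0,"jaw": 0},
    {"dx": 0,"dy": -0.001,"dz": -0.108,"yaw": 0,"jaw": 0}
  ]
}}

```text
clock: 15.75
eef_pos: [626.0, -47.7, 73.9]
tool_rot: [3.142, -0.003, -0.027]
force: [-0.7, 0.4, 6.4]
width: 23.2
gripper_force: 59.5
```

{"name": "arm_command", "arguments": {
  "deltas": [
    {"dx": -0.01,"dy": 0,"dz": 0.014,"yaw": 0,"jaw": 0},
    {"dx": -0.025,"dy": 0,"dz": 0.036,"yaw": 0,"jaw": 0},
    {"dx": -0.04,"dy": 0.001,"dz": 0.057,"yaw": 0,"jaw": 0},
    {"dx": -0.05,"dy": -0.02,"dz": 0.08,"yaw": 0,"jaw": 0},
    {"dx": -0.065,"dy": -0.055,"dz": 0.088,"yaw": 3,"jaw": 0},
    {"dx": -0.085,"dy": -0.095,"dz": 0.088,"yaw": 6,"jaw": 0},
    {"dx": -0.105,"dy": -0.14,"dz": 0.088,"yaw": 9,"jaw": 0},
    {"dx": -0.125,"dy": -0.18,"dz": 0.088,"yaw": 11.5,"jaw": 0},
    {"dx": -0.142,"dy": -0.22,"dz": 0.088,"yaw": 11.5,"jaw": 0},
    {"dx": -0.15,"dy": -0.24,"dz": 0.08,"yaw": 11.5,"jaw": 0},
    {"dx": -0.1514,"dy": -0.2467,"dz": 0.05,"yaw": 11.5,"jaw": 0},
    {"dx": -0.1514,"dy": -0.2467,"dz": 0.02,"yaw": 11.5,"jaw": 0},
    {"dx": -0.1514,"dy": -0.2467,"dz": -0.006,"yaw": 11.5,"jaw": 0},
    {"dx": -0.1514,"dy": -0.2467,"dz": -0.006,"yaw": 11.5,"jaw": 0}
  ]
}}

```text
clock: 17.15
eef_pos: [471.4, -293.0, 63.7]
tool_rot: [-3.138, 0.005, 0.173]
force: [-1.1, 1.3, -0.6]
width: 22.8
gripper_force: 58.9
```

{"name": "arm_command", "arguments": {
  "deltas": [
    {"dx": 0,"dy": 0,"dz": -0.009,"yaw": 0,"jaw": 0},
    {"dx": 0,"dy": 0,"dz": -0.016,"yaw": 0,"jaw": 0},
    {"dx": 0.0035,"dy": 0.0005,"dz": -0.02,"yaw": 0,"jaw": 0},
    {"dx": 0.0056,"dy": 0.001,"dz": -0.023,"yaw": 0,"jaw": 0},
    {"dx": 0.0085,"dy": 0.0015,"dz": -0.027,"yaw": 0,"jaw": 0},
    {"dx": 0.011,"dy": 0.002,"dz": -0.031,"yaw": 0,"jaw": 0},
    {"dx": 0.0132,"dy": 0.0023,"dz": -0.0355,"yaw": 0,"jaw": 0},
    {"dx": 0.0153,"dy": 0.0027,"dz": -0.04,"yaw": 0,"jaw": 0},
    {"dx": 0.0165,"dy": 0.003,"dz": -0.044,"yaw": 0,"jaw": 0},
    {"dx": 0.0175,"dy": 0.0032,"dz": -0.048,"yaw": 0,"jaw": 0},
    {"dx": 0.0185,"dy": 0.0033,"dz": -0.052,"yaw": 0,"jaw": 0},
    {"dx": 0.0193,"dy": 0.0034,"dz": -0.056,"yaw": 0,"jaw": 0},
    {"dx": 0.0193,"dy": 0.0034,"dz": -0.058,"yaw": 0,"jaw": 0},
    {"dx": 0.0193,"dy": 0.0034,"dz": -0.059,"yaw": 0,"jaw": 0},
    {"dx": 0.0193,"dy": 0.0034,"dz": -0.059,"yaw": 0,"jaw": 0}
  ]
}}

```text
clock: 18.65
eef_pos: [496.8, -292.0, 9.8]
tool_rot: [3.137, -0.007, 0.175]
force: [2.4, 0.8, 7.8]
width: 22.7
gripper_force: 62.6
```

```bash
python3 -c "
from tilt import *
look([495,-327],9.9,'pics/s8.png'); s=read_state();print(s['eef_pos'],s['tool_rot'],s['force'],s['width'])"
```

```text
r 84 L [-2. 22.] W [-17.  71.] z [24.5 59.7 84.3]
b 336 L [-68.  67.] W [24. 45.] z [22.5 30.9 33.4]
y 382 L [-72.  65.] W [-46. -24.] z [24.7 29.9 32.5]
white 582 L [-64.  17.] W [-46.  45.] z [27.6 30.2 32.8]
[ 496.82403261 -292.0373791     9.82939621] [ 3.136905   -0.00670066  0.17466235] [ 4.4365544  -0.13421768  6.69011243] 22.60157718690165
```

{"name": "arm_command", "arguments": {
  "deltas": [
    {"dx": 0,"dy": 0,"dz": 0,"yaw": 0,"jaw": 0.35},
    {"dx": 0,"dy": 0,"dz": 0,"yaw": 0,"jaw": 0.45},
    {"dx": 0,"dy": 0,"dz": 0,"yaw": 0,"jaw": 0.45},
    {"dx": 0,"dy": 0,"dz": 0.03,"yaw": 0,"jaw": 0.45},
    {"dx": 0,"dy": 0,"dz": 0.08,"yaw": 0,"jaw": 0.45},
    {"dx": 0,"dy": 0,"dz": 0.13,"yaw": 0,"jaw": 0.6},
    {"dx": 0,"dy": 0,"dz": 0.173,"yaw": 0,"jaw": 0.6},
    {"dx": 0.1341,"dy": 0.3033,"dz": 0.173,"yaw": -11.5,"jaw": 0.6},
    {"dx": 0.1341,"dy": 0.3033,"dz": 0.173,"yaw": -11.5,"jaw": 0.6},
    {"dx": 0.1341,"dy": 0.3033,"dz": 0.173,"yaw": -11.5,"jaw": 0.6},
    {"dx": 0.1341,"dy": 0.3033,"dz": 0.173,"yaw": -11.5,"jaw": 0.6},
    {"dx": 0.1341,"dy": 0.3033,"dz": 0.173,"yaw": -11.5,"jaw": 0.6},
    {"dx": 0.1341,"dy": 0.3033,"dz": 0.173,"yaw": -11.5,"jaw": 0.6},
    {"dx": 0.1341,"dy": 0.3033,"dz": 0.173,"yaw": -11.5,"jaw": 0.6},
    {"dx": 0.1341,"dy": 0.3033,"dz": 0.173,"yaw": -11.5,"jaw": 0.6},
    {"dx": 0.1341,"dy": 0.3033,"dz": 0.173,"yaw": -11.5,"jaw": 0.6},
    {"dx": 0.1341,"dy": 0.3033,"dz": 0.173,"yaw": -11.5,"jaw": 0.6}
  ]
}}

```text
clock: 20.4
eef_pos: [626.3, 10.6, 180.1]
tool_rot: [3.14, 0.001, -0.029]
force: [-0.5, -0.1, -0.5]
width: 50.9
gripper_force: 0.0
```

```bash
python3 -c "
from tilt import *
look([495,-327],9.9,'pics/s9.png'); s=read_state();print(s['eef_pos'],s['tool_rot'],s['force'],s['width'])"
```

```text
b 334 L [-69.  67.] W [24. 45.] z [23.  29.8 32.5]
y 379 L [-72.  65.] W [-46. -25.] z [25.5 29.9 32.5]
white 978 L [-63.  15.] W [-46.  45.] z [27.1 30.  32.4]
[626.36850883  10.33677074 180.26005684] [ 3.14037518e+00  6.70282277e-04 -2.99258671e-02] [-0.39941623 -1.35566757  0.44698931] 51.107494008572765
```

The red tray now holds two markers, flat and side by side. Now the green-capped one.

{"name": "arm_command", "arguments": {
  "deltas": [
    {"dx": 0.0,"dy": 0.001,"dz": -0.04,"yaw": 0,"jaw": 0.6},
    {"dx": 0,"dy": 0.001,"dz": -0.08,"yaw": 0,"jaw": 0.6},
    {"dx": 0,"dy": 0,"dz": -0.095,"yaw": 0,"jaw": 0.6},
    {"dx": 0,"dy": 0,"dz": -0.104,"yaw": 0,"jaw": 0.6},
    {"dx": 0,"dy": 0,"dz": -0.108,"yaw": 0,"jaw": 0.6},
    {"dx": 0,"dy": 0,"dz": -0.108,"yaw": 0,"jaw": 0.6},
    {"dx": 0,"dy": 0,"dz": -0.108,"yaw": 0,"jaw": 0.2},
    {"dx": 0,"dy": 0,"dz": -0.108,"yaw": 0,"jaw": 0},
    {"dx": 0,"dy": 0,"dz": -0.108,"yaw": 0,"jaw": 0},
    {"dx": 0,"dy": 0,"dz": -0.108,"yaw": 0,"jaw": 0},
    {"dx": 0,"dy": 0,"dz": -0.108,"yaw": 0,"jaw": 0},
    {"dx": 0,"dy": 0,"dz": -0.108,"yaw": 0,"jaw": 0}
  ]
}}

```text
clock: 21.65
eef_pos: [628.0, 12.5, 73.9]
tool_rot: [-3.141, -0.003, -0.027]
force: [-0.7, 0.2, 6.8]
width: 22.7
gripper_force: 59.6
```

{"name": "arm_command", "arguments": {
  "deltas": [
    {"dx": -0.01,"dy": 0,"dz": 0.014,"yaw": 0,"jaw": 0},
    {"dx": -0.025,"dy": 0,"dz": 0.036,"yaw": 0,"jaw": 0},
    {"dx": -0.04,"dy": 0.001,"dz": 0.057,"yaw": 0,"jaw": 0},
    {"dx": -0.052,"dy": 0.02,"dz": 0.08,"yaw": 0,"jaw": 0},
    {"dx": -0.07,"dy": 0.055,"dz": 0.088,"yaw": -2,"jaw": 0},
    {"dx": -0.092,"dy": 0.095,"dz": 0.088,"yaw": -4,"jaw": 0},
    {"dx": -0.117,"dy": 0.14,"dz": 0.088,"yaw": -6.5,"jaw": 0},
    {"dx": -0.142,"dy": 0.18,"dz": 0.088,"yaw": -6.5,"jaw": 0},
    {"dx": -0.168,"dy": 0.22,"dz": 0.088,"yaw": -6.5,"jaw": 0},
    {"dx": -0.19,"dy": 0.26,"dz": 0.088,"yaw": -6.5,"jaw": 0},
    {"dx": -0.2,"dy": 0.28,"dz": 0.08,"yaw": -6.5,"jaw": 0},
    {"dx": -0.2019,"dy": 0.2851,"dz": 0.05,"yaw": -6.5,"jaw": 0},
    {"dx": -0.2019,"dy": 0.2851,"dz": 0.02,"yaw": -6.5,"jaw": 0},
    {"dx": -0.2019,"dy": 0.2851,"dz": -0.006,"yaw": -6.5,"jaw": 0},
    {"dx": -0.2019,"dy": 0.2851,"dz": -0.006,"yaw": -6.5,"jaw": 0}
  ]
}}

```text
clock: 23.15
eef_pos: [423.1, 296.6, 64.0]
tool_rot: [3.138, 0.004, -0.14]
force: [-1.6, -0.6, -0.3]
width: 22.5
gripper_force: 58.9
```

{"name": "arm_command", "arguments": {
  "deltas": [
    {"dx": 0,"dy": 0,"dz": -0.009,"yaw": 0,"jaw": 0},
    {"dx": 0,"dy": 0,"dz": -0.016,"yaw": 0,"jaw": 0},
    {"dx": 0.0035,"dy": -0.0005,"dz": -0.02,"yaw": 0,"jaw": 0},
    {"dx": 0.0056,"dy": -0.0008,"dz": -0.023,"yaw": 0,"jaw": 0},
    {"dx": 0.0085,"dy": -0.0012,"dz": -0.027,"yaw": 0,"jaw": 0},
    {"dx": 0.011,"dy": -0.0016,"dz": -0.031,"yaw": 0,"jaw": 0},
    {"dx": 0.0132,"dy": -0.0019,"dz": -0.0355,"yaw": 0,"jaw": 0},
    {"dx": 0.0153,"dy": -0.0022,"dz": -0.04,"yaw": 0,"jaw": 0},
    {"dx": 0.0165,"dy": -0.0024,"dz": -0.044,"yaw": 0,"jaw": 0},
    {"dx": 0.0175,"dy": -0.0025,"dz": -0.048,"yaw": 0,"jaw": 0},
    {"dx": 0.0185,"dy": -0.0027,"dz": -0.052,"yaw": 0,"jaw": 0},
    {"dx": 0.0193,"dy": -0.0028,"dz": -0.056,"yaw": 0,"jaw": 0},
    {"dx": 0.0193,"dy": -0.0028,"dz": -0.058,"yaw": 0,"jaw": 0},
    {"dx": 0.0193,"dy": -0.0028,"dz": -0.059,"yaw": 0,"jaw": 0},
    {"dx": 0.0193,"dy": -0.0028,"dz": -0.059,"yaw": 0,"jaw": 0}
  ]
}}

```text
clock: 24.65
eef_pos: [449.0, 295.7, 9.6]
tool_rot: [-3.137, -0.008, -0.142]
force: [4.2, -2.0, 7.8]
width: 22.8
gripper_force: 62.7
```

```bash
python3 -c "
from tilt import *
look([445.5,331],-8.1); s=read_state();print(s['eef_pos'],s['tool_rot'],s['force'],s['width'])"
```

```text
r 151 L [21. 68.] W [24. 42.] z [18.5 28.3 32.6]
g 195 L [-69.  68.] W [-47. -25.] z [19.1 29.8 34.1]
b 59 L [-14.  57.] W [-78.  42.] z [26.1 71.1 88.6]
white 88 L [-60.  17.] W [-46.  48.] z [18.8 29.1 32.8]
[449.01262233 295.7627348    9.6846658 ] [-3.13690908 -0.00781417 -0.1423506 ] [ 5.02951859 -0.58781948  7.75205774] 22.668644121284185
```

Flat. I'll release it and retreat.

{"name": "arm_command", "arguments": {
  "deltas": [
    {"dx": 0,"dy": 0,"dz": 0,"yaw": 0,"jaw": 0.35},
    {"dx": 0,"dy": 0,"dz": 0,"yaw": 0,"jaw": 0.45},
    {"dx": 0,"dy": 0,"dz": 0,"yaw": 0,"jaw": 0.45},
    {"dx": 0,"dy": 0,"dz": 0.03,"yaw": 0,"jaw": 0.45},
    {"dx": 0,"dy": 0,"dz": 0.08,"yaw": 0,"jaw": 0.45},
    {"dx": 0,"dy": 0,"dz": 0.13,"yaw": 0,"jaw": 0.45},
    {"dx": 0,"dy": 0,"dz": 0.18,"yaw": 0,"jaw": 0.45},
    {"dx": 0.03,"dy": -0.04,"dz": 0.2,"yaw": 0,"jaw": 0.45},
    {"dx": 0.06,"dy": -0.08,"dz": 0.2,"yaw": 0,"jaw": 0.45},
    {"dx": 0.09,"dy": -0.12,"dz": 0.2,"yaw": 0,"jaw": 0.45},
    {"dx": 0.1,"dy": -0.15,"dz": 0.2,"yaw": 0,"jaw": 0.45},
    {"dx": 0.1,"dy": -0.15,"dz": 0.2,"yaw": 0,"jaw": 0.45},
    {"dx": 0.1,"dy": -0.15,"dz": 0.2,"yaw": 0,"jaw": 0.45}
  ]
}}

```text
clock: 26.0
eef_pos: [544.1, 144.0, 207.0]
tool_rot: [3.142, 0.001, -0.143]
force: [0.2, -0.2, -0.3]
width: 38.2
gripper_force: 0.0
```

```bash
python3 -c "
from tilt import *
look([445.5,331],-8.1,'pics/s10.png');look([495,-327],9.9)"
```

```text
r 160 L [21. 67.] W [23. 44.] z [17.9 29.  32.9]
g 186 L [-69.  68.] W [-46. -24.] z [17.6 29.4 33.1]
white 335 L [-61.  18.] W [-46.  46.] z [18.  29.7 33. ]
b 334 L [-70.  67.] W [24. 45.] z [23.  29.9 32.3]
y 384 L [-73.  65.] W [-46. -24.] z [25.  29.7 32.4]
white 972 L [-63.  15.] W [-46.  45.] z [27.2 30.2 32.5]
```

View pics/s10.png

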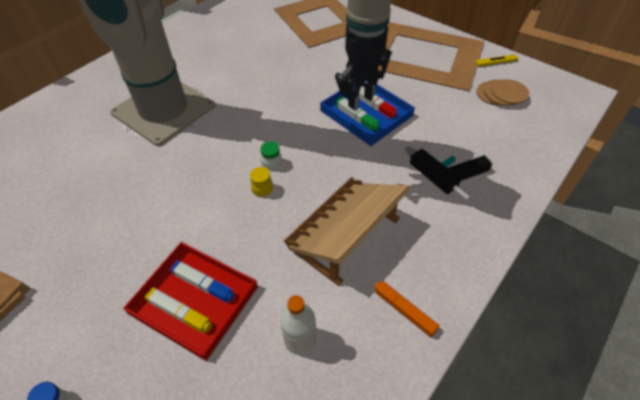

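The blue and yellow markers lie in the red tray, at about (203,281) and (180,311). The green and red ones lie in the blue tray, at about (358,113) and (378,102). All four are flat, the rack is empty and the bystanders haven't moved.

```bash
python3 -c "
from cell import *
print(finish_job())"
```

```text
the job is handed in; nothing more can be done
None
```

The job is handed in at about 26 s on the clock: yellow and blue markers in the red tray, red and green in the blue tray, dealt in the required order and lying flat, with the jars, glue bottle and glue gun apparently undisturbed; the hand-in gave no verdict.

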